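# Try the air cylinders, pack the free ones and put the sticking ones aside

### The arm

A 6-joint arm with a two-finger parallel gripper is mounted at the origin on a cart in front of the work surface, level with it; the furniture and walls round the work are solid. World frame = base frame: x ahead of the robot, y to its left, z up, the work surface at z = 0. Lengths are in m, angles in degrees, forces in N, time in s.
With the tool pointing down it reaches from about 0.325 to 0.775 m from the base axis. Payload 5.5 kg.
Tool frame: the origin (TCP) lies at the centre of the arm's flange, where the gripper is bolted on; the fingertips stand 182 mm ahead of it and the grasp point (between the pads) lies 163 mm ahead of it; z points along the fingers, y is the line along which they close (so a half turn about z gives the same grasp; the last joint's range is limited). The gripper opens to 88 mm and grips with 3 to 60 N. Pads are 20 mm wide; open, the fingers measure 115 mm over their backs; the gripper's body (75 mm by 178 mm) begins 61 mm behind the grasp point.
Start: joints at [-80.369, 5.22, 70.514, -0, 104.267, -3.249], TCP at [0.134, -0.585, 0.405] pointing down, gripper open.
Joint ranges: [-164.24, 164.24], [-49.07, 125.15], [9.68, 141.18], [-86.29, 266.29], [3.28, 154.24], [-151.56, 151.56]. Speed limits (degrees/s): [147.25, 147.25, 172.46, 180, 180, 180].

### API

Orientations are given as [roll, pitch, yaw] about the fixed x, y, z axes, in that order (R = Rz(yaw) Ry(pitch) Rx(roll)).
In Python, from station import r gives the robot as it stands. The module is installed in compiled form; this text tells all that it offers. Calls block until the motion is done:
- r.reach(position, orientation): joint-space move of the TCP to a pose.
- r.servo_line(position, rotation=None, speed=0.15): straight line of the TCP; rotation=None keeps the orientation; speed is the mean speed in m/s.
- r.move_joints(angles): joint-space move.
- r.let_go() and r.grab(squeeze=None): open the fingers fully, or close them until they stop; squeeze is the grip in N (None keeps the last).
- r.wait(seconds).
- r.inverse_kinematics(position, orientation): joint angles nearest the present ones, or None.
- r.sense(): the state.
- r.snapshot(name): name is "side" or "top"; returns a dict with "frame" (400x640x3 uint8, red, green, blue), "fx", "fy", "cx", "cy" (pixels), "R" (3x3) and "t" (3): a world point X has camera coordinates R X + t. Camera axes: x right, y down, z forward; pixel columns grow to the right and rows downward; lengths in m; the calibration is good to about 2 mm. A picture is of the moment at which its call begins. There is no depth.
A pose or a line that the arm cannot do raises r.IKError and nothing moves.
- r.hand_in(): hands the job in; it is judged then, once.
The state is a dict: "clock": time; "joints": joint angles; "joint_vel": joint speeds; "joint_torque": joint torques, N m; "tcp_pos": TCP position; "orientation": TCP orientation; "contact_force": force on the tool from outside, world axes, zero at the start; "torque": the same for the moment, N m; "opening": finger opening in m; "gripper_force": force on a finger pad.
Only numpy, scipy, OpenCV 4.12 (cv2) and the standard library are available. Lean on these libraries where they do the work, as an engineer would, in place of code of your own. Each camera call takes 0.05 s, during which the arm holds its last target. There are 200 camera calls.

### The job

Push the rod of every air cylinder down as far as it will go: a good one goes fully home and is held there by its catch, a faulty one jams part way. Stand the good ones upright in the aluminium case (its lid is in the way, half open), rods home, and the jammed ones upright on the plywood offcut, rods as they jammed. Then shut the lid, nothing standing above the rim; leave the spanner among the cylinders and the caliper where they lie.

Things in the scene. Friction and masses are not known exactly. Their poses are not given: they have to be found in the camera images.
- cyl_a: air cylinder: aluminium block 50 x 50 mm, 70 mm tall, on a 62 x 62 x 8 mm foot flange, 0.27 to 0.41 kg, upright; a steel rod stands up from it, ending in a round button (21 mm across, 12 mm tall) whose flat top is 112 mm above the underside with the rod out, 82 mm with it in; all look alike, some may be absent; origin: centre of underside, z up along the rod, x and y square to the sides
- rod_a (a joint): how far the rod of cyl_a is pushed in, m: 0 out (start), 0.030 home. A good rod is sprung (4 to 9 N) and comes out again if let go before about 25 mm; beyond that a catch draws it home and holds it (5 N). A faulty rod moves stiffly (7 N), jams 10 to 20 mm in, goes no further under any sensible push and stays where it is left
- cyl_b: air cylinder: aluminium block 50 x 50 mm, 70 mm tall, on a 62 x 62 x 8 mm foot flange, 0.27 to 0.41 kg, upright; a steel rod stands up from it, ending in a round button (21 mm across, 12 mm tall) whose flat top is 112 mm above the underside with the rod out, 82 mm with it in; all look alike, some may be absent; origin: centre of underside, z up along the rod, x and y square to the sides
- rod_b (a joint): how far the rod of cyl_b is pushed in, m: 0 out (start), 0.030 home. A good rod is sprung (4 to 9 N) and comes out again if let go before about 25 mm; beyond that a catch draws it home and holds it (5 N). A faulty rod moves stiffly (7 N), jams 10 to 20 mm in, goes no further under any sensible push and stays where it is left
- cyl_c: air cylinder: aluminium block 50 x 50 mm, 70 mm tall, on a 62 x 62 x 8 mm foot flange, 0.27 to 0.41 kg, upright; a steel rod stands up from it, ending in a round button (21 mm across, 12 mm tall) whose flat top is 112 mm above the underside with the rod out, 82 mm with it in; all look alike, some may be absent; origin: centre of underside, z up along the rod, x and y square to the sides
- rod_c (a joint): how far the rod of cyl_c is pushed in, m: 0 out (start), 0.030 home. A good rod is sprung (4 to 9 N) and comes out again if let go before about 25 mm; beyond that a catch draws it home and holds it (5 N). A faulty rod moves stiffly (7 N), jams 10 to 20 mm in, goes no further under any sensible push and stays where it is left
- cyl_d: air cylinder: aluminium block 50 x 50 mm, 70 mm tall, on a 62 x 62 x 8 mm foot flange, 0.27 to 0.41 kg, upright; a steel rod stands up from it, ending in a round button (21 mm across, 12 mm tall) whose flat top is 112 mm above the underside with the rod out, 82 mm with it in; all look alike, some may be absent; origin: centre of underside, z up along the rod, x and y square to the sides
- rod_d (a joint): how far the rod of cyl_d is pushed in, m: 0 out (start), 0.030 home. A good rod is sprung (4 to 9 N) and comes out again if let go before about 25 mm; beyond that a catch draws it home and holds it (5 N). A faulty rod moves stiffly (7 N), jams 10 to 20 mm in, goes no further under any sensible push and stays where it is left
- cyl_e: air cylinder: aluminium block 50 x 50 mm, 70 mm tall, on a 62 x 62 x 8 mm foot flange, 0.27 to 0.41 kg, upright; a steel rod stands up from it, ending in a round button (21 mm across, 12 mm tall) whose flat top is 112 mm above the underside with the rod out, 82 mm with it in; all look alike, some may be absent; origin: centre of underside, z up along the rod, x and y square to the sides
- rod_e (a joint): how far the rod of cyl_e is pushed in, m: 0 out (start), 0.030 home. A good rod is sprung (4 to 9 N) and comes out again if let go before about 25 mm; beyond that a catch draws it home and holds it (5 N). A faulty rod moves stiffly (7 N), jams 10 to 20 mm in, goes no further under any sensible push and stays where it is left
- case: low aluminium spares case, fixed, outside 124 (x) x 340 (y) x 95 mm tall, walls 7 mm, floor 8 mm thick and lined with black rubber, one open bay with flush grey seams in the liner at y = -54 and +54 mm that mark three places, centred at y = -105, 0, +105 mm; origin: centre of its underside; x towards the hinge side (away from the robot), y along its length, z up
- lid (a joint): angle of the case's lid in rad: 0 shut flat on the rim, pi/2 upright, 0.8 to 1.25 (half open, in the way of loading) at the start, at most 1.95 (leaning back); a stiff hinge (about 0.22 N m) holds it wherever it is left; the lid is a flat plate 124 x 340 x 12 mm
- lid_hinge (a point): middle of the lid's hinge line, which runs along the case's y at the top of its far wall (case frame x = +62, y = 0, z = +95 mm)
- lid_edge (a point): middle of the lid's free edge, on its outer face, 124 mm from the hinge line; the outer face is the upper one when shut (107 mm above the bench) and faces away from the robot when the lid is upright
- ply_board: plywood offcut lying flat on the bench, fixed, 130 (x) x 150 (y) x 6 mm thick, the place for cylinders to be repaired; origin: centre of its underside
- spanner: small combination spanner, 24 x 150 x 7 mm, lying among the cylinders; to be left lying; origin: centre of its underside, y along its length
- caliper: vernier caliper, 64 x 230 x 10 mm, lying beyond the cylinders, beside the hanging shade of the work lamp, which is fixed and reaches down to 0.42 m above the bench from x = 0.54 to 0.76, y = -0.37 to -0.16 m; to be left lying; origin: centre of its underside, y along its length

How it is judged:
By the outcome, as a careful person would: the job done as asked, in the order asked, and still so for the second after the job is handed in, with the robot touching nothing.
Of cyl_a, cyl_b, cyl_c, cyl_d, cyl_e only 3 to 5 are there at a start; the rules pass over those that are not, and their reading is None.
At some moment in a run one of cyl_a, cyl_b, cyl_c, cyl_d, cyl_e may be knocked a few centimetres aside while the robot is not near it.
It also fails if it takes over 210 s, if anything falls off the work surface, if the arm or the gripper's body presses on something with over 40 N, if the wrist force passes 120 N, or if a joint passes its speed limit or range.

## Working session

There is one attempt and no reset: what is moved stays moved. The work goes in short steps, each a Python script; the robot and the scene stay as the last script left them, time stands still between calls to the robot, and variables do not carry over. Pictures are saved under pics/ and viewed, at most 14 in all, crops included, and the job is handed in when it is done.

```bash
mkdir -p pics; ls
python3 - <<'E'
from station import r
import cv2,numpy as np
for n in("top","side"):
    s=r.snapshot(n); cv2.imwrite(f"pics/{n}0.png",s["frame"][:,:,::-1])
    np.savez(f"{n}0.npz",**s)
    print(n,s["fx"],s["fy"],s["cx"],s["cy"],np.round(s["R"],4).tolist(),np.round(s["t"],4), "campos",-np.array(s["R"]).T@s["t"])
print(r.sense())
E
```

```text
pics
top 492.07842777038695 492.07842777038695 311.61642778489517 203.26503112008749 [[-0.0255, -0.9997, -0.0031], [-0.9885, 0.0257, -0.1488], [0.1489, -0.0007, -0.9889]] [0.0359 0.5614 1.1325] campos [0.38730459 0.02225345 1.20359272]
side 480.5144473094803 480.5144473094803 322.0258500761499 199.39804299501395 [[0.9931, -0.1154, -0.0225], [-0.08, -0.5222, -0.8491], [0.0862, 0.845, -0.5278]] [-0.546   0.1489  1.3579] campos [ 0.43703907 -1.13262912  0.83080101]
{'clock': 0.1, 'joints': array([-8.03703461e+01,  5.26083285e+00,  7.05758307e+01, -9.24493452e-04,
        1.04266287e+02, -3.24933509e+00]), 'joint_vel': array([ 0.08895724, -0.01561771, -0.15306454,  0.08016936,  0.07043582,
        0.0399929 ]), 'joint_torque': array([ 2.83038840e-03, -4.47856808e+01, -4.07567096e+01,  7.00864010e-02,
        2.84577068e-02, -1.14333545e-04]), 'tcp_pos': array([ 0.13373453, -0.58496737,  0.40358997]), 'orientation': array([-1.79897164e+02, -4.94042665e-03,  1.28787575e+01]), 'contact_force': array([ 0.14087225, -0.14411625,  0.29469771]), 'torque': array([0.00504315, 0.01939578, 0.04469278]), 'gripper_force': 0.0, 'opening': 0.08798174362841527}
```

View pics/top0.png

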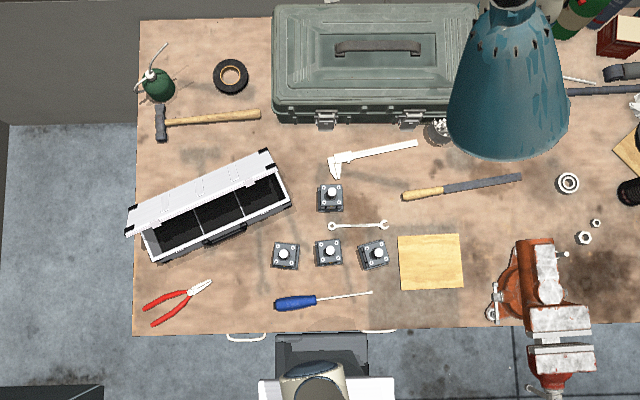

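View pics/side0.png

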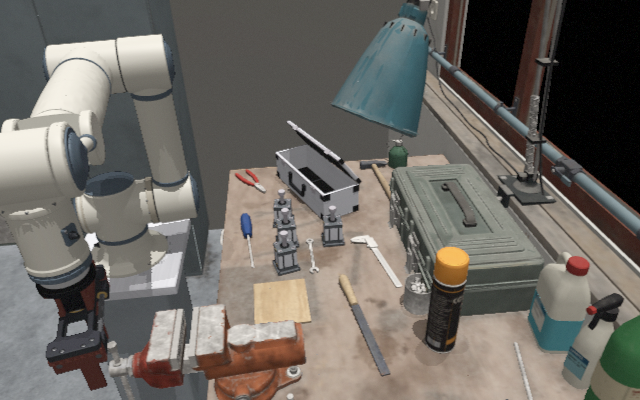

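The top view shows four cylinders at about (331,195), (285,254), (328,250) and (373,253). The case is at about (215,205) and rotated, with its lid half open. The plywood is at (430,262) and the spanner at (358,225). I'll zoom in for corner measurements.

```bash
cat > h.py <<'E'
from station import r
import cv2,numpy as np
def ray(s,u,v,z):
    R=np.array(s["R"]);t=np.array(s["t"]);c=-R.T@t
    d=R.T@np.array([(u-s["cx"])/s["fx"],(v-s["cy"])/s["fy"],1.])
    return c+d*(z-c[2])/d[2]
def proj(s,X):
    p=np.array(s["R"])@np.array(X)+np.array(s["t"]); return np.array([s["fx"]*p[0]/p[2]+s["cx"],s["fy"]*p[1]/p[2]+s["cy"]])
def crop(s,f,x0,y0,w,h,k,draw=lambda im:None):
    im=s["frame"][:,:,::-1].copy()
    im=cv2.resize(im[y0:y0+h,x0:x0+w],None,fx=k,fy=k,interpolation=cv2.INTER_CUBIC)
    draw(im); cv2.imwrite(f,im)
E
python3 - <<'E'
from h import *
s=np.load("top0.npz")
crop(s,"pics/c1.png",118,140,190,140,4.2)
crop(s,"pics/c2.png",265,175,200,125,4)
E
```

```text
(no output)
```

View pics/c1.png

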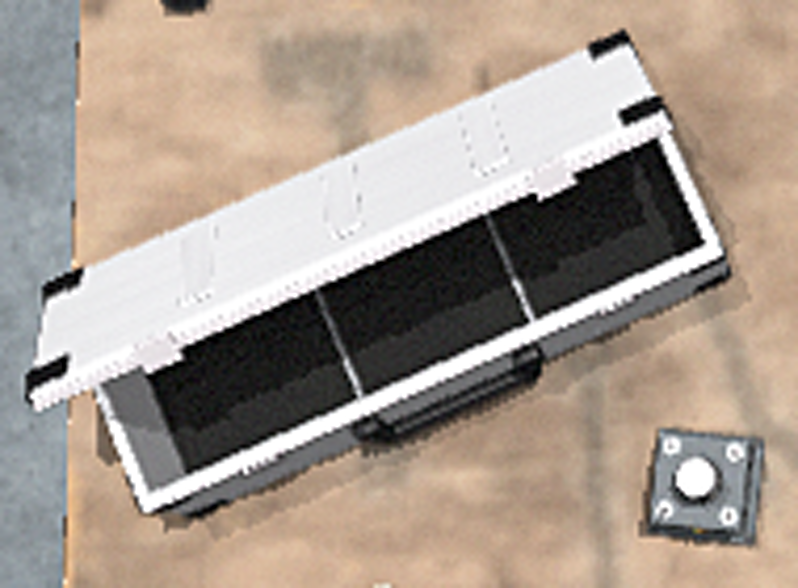

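View pics/c2.png

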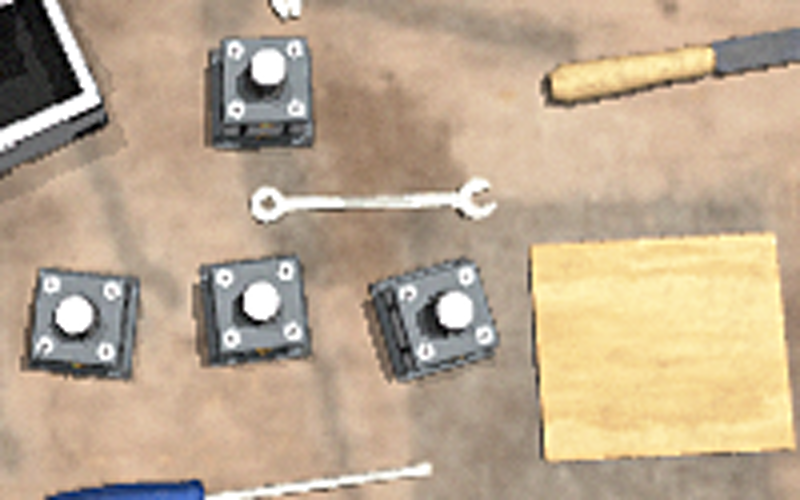

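The crops give me button centres, bolt circles and the ply corners. They also show the near rim corners, the hinge line (upper edge of the lid) and the raised free edge (lower edge). Next I fit the poses.

```bash
cat > fit.py <<'E'
from h import *
from scipy.optimize import least_squares
s=np.load("top0.npz")
m2=lambda p:((p[0]+.5)/4-.5+265,(p[1]+.5)/4-.5+175)
m1=lambda p:((p[0]+.5)/4.2-.5+118,(p[1]+.5)/4.2-.5+140)
B={'A':[(268,70),(235,50),(296,48),(237,110),(296,108)],'B':[(75,314),(52,285),(113,291),(43,345),(106,352)],
'C':[(262,302),(225,277),(286,269),(232,338),(293,330)],'D':[(456,310),(407,294),(467,275),(427,350),(485,334)]}
for k,v in B.items():
    c=ray(s,*m2(v[0]),.112); b=np.array([ray(s,*m2(p),.072) for p in v[1:]])
    d=(b[0]-b[1])+(b[2]-b[3]); print(k,c[:2].round(4),b.mean(0)[:2].round(4),"yaw",np.degrees(np.arctan2(-d[0],d[1])).round(1),np.linalg.norm(b[0]-b[1]).round(4))
p=np.array([ray(s,*m2(q),.006) for q in [(531,244),(776,234),(795,448),(546,460)]]);print("ply",p.mean(0).round(4),[np.linalg.norm(p[i]-p[i-1]).round(3) for i in range(4)],p[:,:2].round(3).tolist())
print("spanner",ray(s,*m2((268,204)),.007)[:2],ray(s,*m2((478,198)),.007)[:2])
def case(q,P):
    c,sn=np.cos(q[2]),np.sin(q[2]); P=np.array(P); return np.array([q[0]+c*P[0]-sn*P[1],q[1]+sn*P[0]+c*P[1],P[2]])
def lid(a,y,out,L=.124): return [.062-L*np.cos(a)+out*np.sin(a),y,.095+L*np.sin(a)+out*np.cos(a)]
def pts(q): return [case(q,p) for p in ([-.062,.17,.095],[-.062,-.17,.095],[-.055,-.163,.095],lid(q[3],.17,.012,0),lid(q[3],-.17,.012,0),lid(q[3],.17,0),lid(q[3],-.17,0))]
obs=np.array([m1(x) for x in [(146,515),(726,250),(702,243),(45,285),(625,32),(36,408),(668,128)]])
f=lambda q:(np.array([proj(s,x) for x in pts(q)])-obs).ravel()
o=least_squares(f,[.5,.28,-.4,.95]); print("case",o.x.round(4),np.degrees(o.x[2:]),o.fun.round(1))
E
python3 fit.py
```

```text
A [ 0.5758 -0.0242] [ 0.5775 -0.0246] yaw 0.4 0.0357
B [0.4419 0.0867] [0.4414 0.0871] yaw -7.4 0.0352
C [ 0.4458 -0.0168] [ 0.4472 -0.0165] yaw 6.0 0.0354
D [ 0.4386 -0.1238] [ 0.4389 -0.1236] yaw 14.9 0.0363
ply [ 0.419  -0.2613  0.006 ] [np.float64(0.13), np.float64(0.149), np.float64(0.129), np.float64(0.15)] [[0.482, -0.185], [0.485, -0.335], [0.356, -0.337], [0.353, -0.188]]
spanner [ 0.51096174 -0.02605812] [ 0.51132512 -0.15434151]
case [0.5545 0.2514 0.4042 0.9523] [23.15720889 54.56550847] [-0.9 -0.3 -0.6  0.3  1.1  0.4  0.2  0.3 -0.5 -0.4 -0.1  0.4  0.7 -0.6]
```

```bash
cat >> h.py <<'E'
TIP=.182; GP=.163
CASE=np.array([.5545,.2514]); CY=.4042
def cw(x,y):
    c,s=np.cos(CY),np.sin(CY); return CASE+[c*x-s*y,s*x+c*y]
def best(xy,z,yaws):
    j=r.sense()["joints"]; o=[]
    for y in yaws:
        q=r.inverse_kinematics([*xy,z],[180,0,y])
        if q is not None: o.append((abs(np.array(q)-j).max(),y))
    return min(o)[1]
def go(xy,z,yaw): r.reach([*xy,z],[180,0,yaw])
def line(xy,z,v=.15,yaw=None): r.servo_line([*xy,z],None if yaw is None else [180,0,yaw],v)
def push(xy,lim=18):
    line(xy,.116+TIP,.2)
    z=.112; f0=r.sense()["contact_force"][2]
    while z>.078:
        line(xy,z+TIP,.04); st=r.sense()
        if st["contact_force"][2]-f0>lim: break
        z-=.002
    t=st["tcp_pos"][2]-TIP; F=st["contact_force"][2]-f0
    line(xy,.15+TIP,.2); return round(t,4),round(F,1),round(r.sense()["clock"],1)
E
python3 - <<'E'
from h import *
p=r.sense()["tcp_pos"]; line(p[:2],.52,.25)
r.grab(10)
for k,xy in dict(D=(.4387,-.1237),C=(.4463,-.0167),B=(.4417,.0868),A=(.5765,-.0243)).items():
    yaw=best(xy,.35,[0,90,-90,180] if k=='D' else [yaw])
    go(xy,.15+TIP,yaw); print(k,yaw,push(xy))
go(cw(-.09,0),.40,yaw)
s=r.snapshot("top"); crop(s,"pics/p1.png",265,175,200,125,4)
s=r.snapshot("side"); crop(s,"pics/p2.png",250,160,120,120,5)
print(r.sense()["clock"])
E
```

```text
D 90 (np.float64(0.0822), np.float64(10.9), 9.2)
C 90 (np.float64(0.0822), np.float64(11.7), 14.8)
B 90 (np.float64(0.0991), np.float64(23.9), 18.5)
A 90 (np.float64(0.0823), np.float64(9.8), 24.3)
25.4833
```

View pics/p1.png

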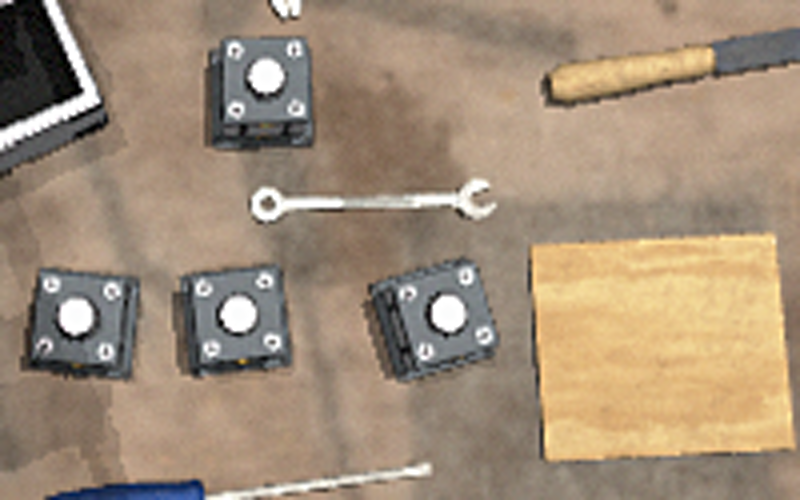

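View pics/p2.png

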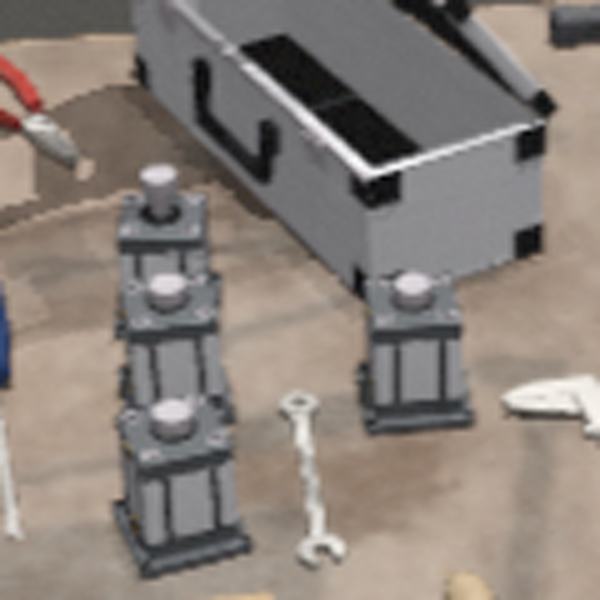

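All four were pushed: D, C and A are home (top at 82 mm) and B jammed (top at 99 mm). C has since been knocked a little towards B, with its button now at crop (238,314). Next I open the lid, then move B to the plywood.

```bash
cat >> h.py <<'E'
def find(s,xy,z,rad=34):
    """centre of the white button nearest its expected place"""
    u,v=proj(s,[*xy,z]); im=s["frame"].min(2); m=np.zeros_like(im); cv2.circle(m,(int(u),int(v)),rad,255,-1)
    n,_,st,c=cv2.connectedComponentsWithStats(((im>200)&(m>0)).astype(np.uint8))
    ok=[i for i in range(1,n) if 45<st[i,4]<150 and max(st[i,2:4])<14]
    i=min(ok,key=lambda i:np.hypot(*(c[i]-[u,v]))); return ray(s,*c[i],z)[:2]
def pick(xy,cyaw):
    yaw=best(xy,.35,[cyaw+90,cyaw-90]); r.let_go()
    go(xy,.16+GP,yaw); line(xy,.055+GP,.12); r.grab(30)
    o=r.sense()["opening"]; line(xy,.055+.16+GP,.2); return yaw,o
def place(xy,floor,pyaw):
    yaw=best(xy,.37,[pyaw,pyaw+180,pyaw-180]); go(xy,.055+.16+GP,yaw)
    line(xy,floor+.055+GP+.01,.15); line(xy,floor+.055+GP+.001,.05)
    f=r.sense()["contact_force"]; r.let_go(); line(xy,.215+GP,.2); return yaw,f.round(1)
E
python3 - <<'E'
from h import *
yaw=best(cw(-.05,0),.36,[23.16,203.16,-156.84])
go(cw(-.05,0),.40,yaw); line(cw(-.05,0),.165+TIP,.15); line(cw(.072,0),.165+TIP,.08)
print("lid",r.sense()["contact_force"].round(1),yaw)
line(cw(-.03,0),.165+TIP,.2); line(cw(-.03,0),.40,.2)
s=r.snapshot("top"); pos={k:find(s,xy,z) for k,xy,z in [('A',(.5765,-.0243),.082),('B',(.4417,.0868),.099),('C',(.442,-.002),.082),('D',(.4387,-.1237),.082)]}
for k in pos: print(k,pos[k].round(4))
np.save("pos.npy",pos)
print("B",pick(pos['B'],-7.4)); print(place((.419,-.2613),.006,0),r.sense()["clock"])
s=r.snapshot("top"); cv2.imwrite("pics/q1.png",s["frame"][100:330,100:500,::-1].repeat(2,0).repeat(2,1))
E
```

```text
lid [-0.3 -0.6  0.2] 23.16
A [ 0.5775 -0.0241]
B [0.4414 0.0874]
C [ 0.4409 -0.0043]
D [ 0.4384 -0.1231]
B (82.6, 0.04981767703610119)
(0, array([-0.1, -0.7, -2.8])) 39.4917
```

View pics/q1.png

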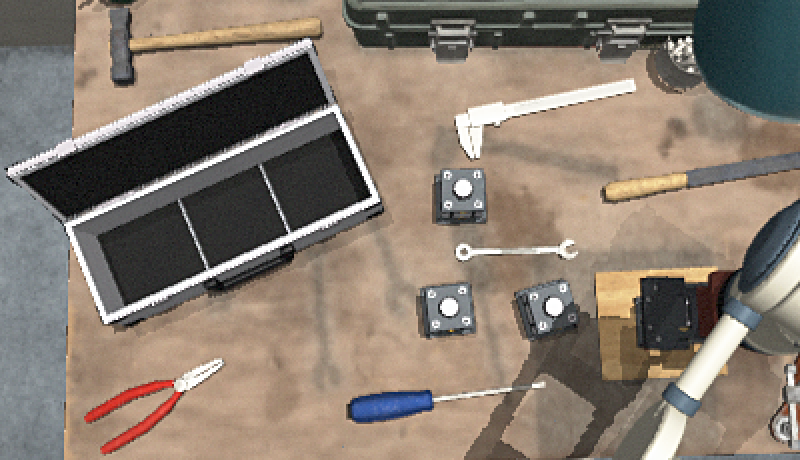

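The lid now leans back past upright, the bay is empty and B is under the gripper on the board. Next I load the three good cylinders.

Run:
```python
from h import *
pos=np.load("pos.npy",allow_pickle=True).item()
for k,cy,y in [('A',.4,.097),('C',5.5,0),('D',14.9,-.097)]:
    s=r.snapshot("top")
    try: xy=find(s,pos[k],.082)
    except ValueError: xy=pos[k]; print("unseen")
    print(k,(xy-pos[k]).round(4),pick(xy,cy),place(cw(0,y),.008,23.16),r.sense()["clock"])
go((.42,0),.42,23.16)
s=r.snapshot("top"); cv2.imwrite("pics/q2.png",s["frame"][100:330,100:500,::-1].repeat(2,0).repeat(2,1)) 
s=r.snapshot("side"); crop(s,"pics/q3.png",230,110,140,220,2.7)
```

```text
A [ 0.0003 -0.    ] (90.4, 0.050020702014706486) (-156.84, array([ 0.6, -0.9, -3.9])) 48.05
C [0. 0.] (95.5, 0.050085657748350894) (-156.84, array([ 0.7, -0.2, -3.7])) 56.6833
D [0. 0.] (104.9, 0.04999311844805562) (-156.84, array([ 0.1,  0.2, -3.9])) 65.3917
```

View pics/q2.png

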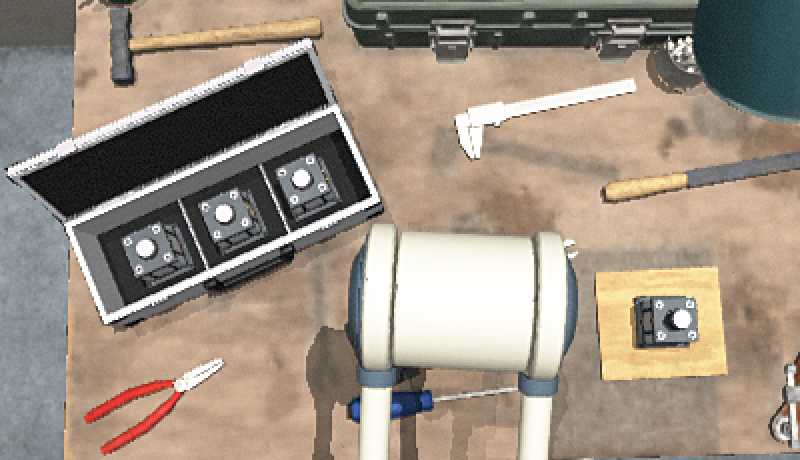

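View pics/q3.png

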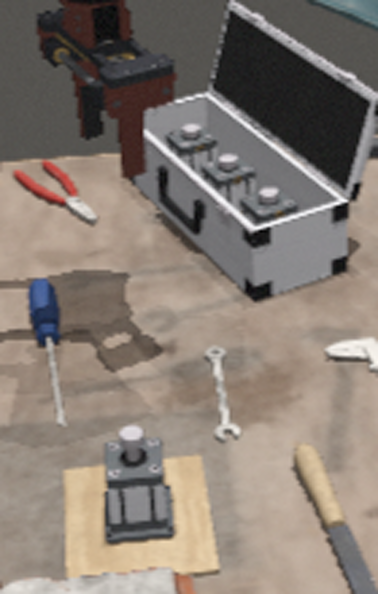

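The picture shows the three good cylinders upright in the bay with rods home, and the jammed one upright on the ply. The spanner and caliper haven't moved. Now I shut the lid from behind.

Run:
```python
from h import *
r.grab(10); yaw=best(cw(0,0),.46,[23.16,203.16,-156.84])
go(cw(0,0),.46,yaw)
try:
    X=.14; line(cw(X,0),.46,.2); line(cw(X,0),.195+TIP,.15)
except r.IKError as e: print("IK",e); raise SystemExit
print(r.sense()["contact_force"].round(1))
f0=r.sense()["contact_force"]; fm=0
for a in list(np.arange(1.6,.05,-.15))+[.05,.02,0]:
    x=.062-.105*np.cos(a)+.012*np.sin(a)+.010; z=.095+.105*np.sin(a)+.012*np.cos(a)
    line(cw(x,0),z+TIP,.08); f=r.sense()["contact_force"]-f0; fm=max(fm,np.linalg.norm(f))
    if np.linalg.norm(f)>20: print("force",a,f); break
print(a,f.round(1),fm,r.sense()["tcp_pos"][2]-TIP)
if f[2]<6:
    for z in (.106,.105,.104):
        line(cw(x,0),z+TIP,.03); f=r.sense()["contact_force"]-f0; print(z,f.round(1))
        if f[2]>8: break
line(cw(x,0),.25+TIP,.15); go((.42,0),.45,yaw)
s=r.snapshot("top"); a=s["frame"][100:330,100:500,::-1]
b=r.snapshot("side")["frame"][110:340,190:390,::-1]
cv2.imwrite("pics/q4.png",cv2.resize(np.hstack([a,b]),None,fx=1.33,fy=1.33,interpolation=cv2.INTER_CUBIC)); print(r.sense()["clock"])
```

```text
[-0.1 -0.2  0. ]
0 [-0.5  0.1  2.5] 2.5940306362514396 0.10735863412683117
0.106 [-1.7 -0.9  7.1]
0.105 [-2.4 -1.8  9.2]
79.7083
```

View pics/q4.png

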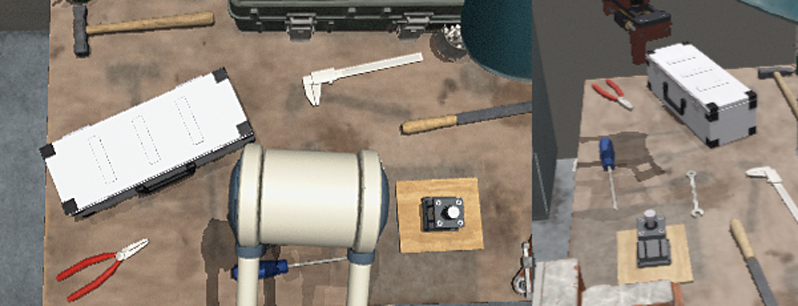

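The lid is flat on the rim (tip at 0.107 m under load), B stands on the board, and the spanner and caliper are untouched.

```bash
python3 -c "
from station import r
r.wait(.5); print(r.hand_in())"
```

```text
the job is handed in; nothing more can be done
None
```

The job is handed in: the three good cylinders stand in the shut case with rods home, the one jammed cylinder stands on the plywood, and the spanner and caliper were left where they lay; the judge's result was not shown.

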